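# Tuck a terminal cover plate under the lapped flap and hold it down

## Robot

A 6-joint arm with a two-finger parallel gripper is mounted at the origin on the work surface. World frame = base frame: x ahead of the robot, y to its left, z up, the work surface at z = 0. Lengths are in m, angles in degrees, forces in N, time in s.
With the tool pointing down it reaches from about 0.35 to 0.975 m from the base axis. Payload 7.1 kg.
Tool frame: the origin (TCP) lies where the fingers leave the gripper's body, on its centre line; the fingertips stand 80 mm ahead of it and the grasp point (between the pads) lies 61 mm ahead of it; z points along the fingers, y is the line along which they close (so a half turn about z gives the same grasp; the last joint's range is limited). The gripper opens to 88 mm and grips with 3 to 60 N. Pads are 20 mm wide; open, the fingers measure 115 mm over their backs; the gripper's body (75 mm by 178 mm) begins 61 mm behind the grasp point.
Start: joints at [72.078, 24.242, 93.386, -0, 62.372, -1.089], TCP at [0.181, 0.598, 0.303] pointing down, gripper open.
Joint ranges: [-172.04, 172.04], [-51.8, 120.97], [4.93, 147.93], [-75.15, 255.16], [6.16, 154.13], [-145.62, 145.62]. Speed limits (degrees/s): [136.94, 136.94, 172.46, 180, 180, 180].

## Interface

Orientations are given as a 3x3 rotation matrix whose columns are the frame's x, y, z axes.
In Python, from workcell import env gives the robot as it stands. The module is installed in compiled form; this text tells all that it offers.
- The arm moves only by the shell command python3 -m pendant 'ROWS' [FORCE]. ROWS is text: rows parted by semicolons, each of 5 numbers parted by spaces: the shift along the world's x, y, z scaled (see below), then the turn about the world's z scaled (see below), then the finger opening in mm, from 0 to 87.8. A call has 1 to 12 rows; each row shifts and turns the commanded pose from where the row before left it; what a row does not reach is not made up. The controller multiplies each number of a shift by 25 mm and each number of a turn by 5 degrees. A row lasts 1/10 s, in which the tool goes at most 50 mm and 8.59 degrees, less where a joint would pass 70% of its speed; a pose out of reach is approached as far as the arm can. A call with a number of a shift or a turn outside -1 to 1 is refused whole. A call with a gripper value outside its range is refused whole. The fingers move at their own pace and stop on an object; FORCE is the grip in N (left out, the last holds). Time passes only in rows, so rows that do not move let the fingers close. It gives the time, the measured TCP pose, the force, the opening and the grip force at its end, in the units of the state.
- env.get_obs(): the state, without advancing time (a new reading comes with each control period).
- env.read_camera(name): name is "scene" or "top"; returns (picture, depth): 384x512x3 uint8, red, green, blue; 384x512 float32, m along the optical axis (not along the pixel's ray), 0 where there is no reading.
- env.calibration(name): a dict with "camera_matrix" (3x3 intrinsics, pixels), "view" (4x4, takes a point from world to camera coordinates). Camera axes: x right, y up, looking along -z (the intrinsics and any distortion apply to the point x, -y, -z); pixel columns grow to the right and rows downward; lengths in m; the calibration is good to about 2 mm. A picture is of the moment at which its call begins. calibration takes no time and is no camera call.
- env.job_done(): hands the job in; it is judged then, once.
The state is a dict: "time_s": time; "qpos": joint angles; "joint_velocities": joint speeds; "tau": joint torques, N m; "ee_pos": TCP position; "orientation": TCP orientation; "wrist_force": force on the tool from outside, world axes, zero at the start; "ft_torque": the same for the moment, N m; "finger_gap": finger opening in m; "finger_force": force on a finger pad.
Only numpy, scipy, OpenCV 4.12 (cv2) and the standard library are available. Lean on these libraries where they do the work, as an engineer would, in place of code of your own. Each camera call takes 0.05 s, during which the arm holds its last target. There are 200 camera calls.

## Task

On the control-panel bench, pick up the loose aluminium cover plate by its black grip bar and slide its plain back edge (the one without the upturned lip) about 20 mm under the near edge of the hinged flap on the mounting plate, square to the flap and midway between its two side ledges, without lifting the flap. Then press the cover down flat on the mounting plate, so that the sprung brass bar beneath it goes all the way down, and finish while still holding it pressed there, ready for its screws. Leave the screwdriver, the transformer and the carton alone.

Things in the scene. Friction and masses are not known exactly. Their poses are not given: they have to be found in the camera images.
- cover_grip (a point): Middle of the black grip bar (70 mm along the cover's x, 14 mm wide, 36 mm tall) standing on the middle of the loose aluminium cover: sheet 110 (x) by 150 (y) by 4 mm, about 0.23 kg, flat on the bench at the start. This point is 22 mm above the cover's underside; the bar's top is 40 mm above it. z is up; x points to the plain back edge, roughly away from the robot.
- flap_edge (a point): Middle of the flap's near free edge, on its underside: at panel x 35 mm, y 0, 18 mm above the bench (12 mm gap over the plate) when closed. The flap is a grey sheet, 3 mm thick, 200 mm wide, 130 mm from here to its hinge. It lies by its own 0.35 kg on two side ledges, inner faces at panel y -88 and 88 mm. A hidden stop 28 mm behind this edge limits the depth.
- cover_edge (a point): Middle of the cover's plain back edge, at mid-thickness (2 mm above the underside), 55 mm along x from the grip bar's middle. Axes as the cover's. The opposite, front edge (55 mm to the other side of the bar) has an upturned lip 3 mm thick, its top 18 mm above the underside.
- panel: Fixed steel mounting plate 6 mm thick on the bench. Origin on the bench surface, under the middle of the sprung brass bar; z up, x away from the robot, towards the flap. The plate spans x -100 to 250 mm, y -130 to 130 mm. Grey terminal blocks 49 mm high stand behind the flap (x 200 to 245 mm). When the cover is home, its grip bar is above the origin.
- flap (a joint): Hinge angle of the flap: 0 closed (level), grows as its near edge is lifted.
- contact_bar (a joint): Travel of the sprung brass bar, in m: 0 standing up, top 4 mm above the mounting plate (10 mm above the bench); 0.004 flush with the plate. It is 14 mm in x by 110 mm in y, centred on the panel's origin. It starts to give at 5 N and is flush at 9 N: the cover's weight alone does not move it.
- driver: A bystander: screwdriver with a black handle, lying on the bench to the robot's left.
- transformer: A bystander: small steel and black transformer, 75 x 76 x 50 mm, on the bench to the right.
- carton: A bystander: closed cardboard carton 110 x 80 x 60 mm, on the bench to the right, nearer the robot.

How it is judged:
By the outcome, as a careful person would: the job done as asked, in the order asked, and still so for the second after the job is handed in, while the arm keeps its last pose, push and grip.
It also fails if it takes over 46 s, if anything falls off the work surface, if the arm or the gripper's body presses on something with over 40 N, if the wrist force passes 120 N, or if a joint passes its speed limit or range.

## Working session

There is one attempt and no reset: what is moved stays moved. The work goes in short steps, Python scripts to look and compute and a shell command to move; the robot and the scene stay as the last step left them, time stands still between calls to the robot, and variables do not carry over. Pictures are saved under pics/ and viewed, at most 10 in all, crops included, and the job is handed in when it is done.

```bash
mkdir -p pics; cat > h.py <<'E'
import numpy as np, cv2
from workcell import env
def cloud(name):
    im,d=env.read_camera(name); c=env.calibration(name)
    K=np.array(c["camera_matrix"]); V=np.array(c["view"])
    v,u=np.mgrid[:384,:512]
    P=np.stack([(u-K[0,2])/K[0,0]*d,-(v-K[1,2])/K[1,1]*d,-d],-1)
    W=(P-V[:3,3])@V[:3,:3]
    W[d==0]=np.nan
    return im,W
E
python3 - <<'E'
from h import *
for n in ("scene","top"):
    im,W=cloud(n); np.save(f"{n}.npy",W); cv2.imwrite(f"pics/{n}0.png",im[...,::-1])
    print(env.calibration(n))
o=env.get_obs(); print(o)
E
```

```text
{'camera_matrix': array([[411.2409064 ,   0.        , 254.92299342],
       [  0.        , 411.2409064 , 191.44698005],
       [  0.        ,   0.        ,   1.        ]]), 'view': array([[-0.1502711 ,  0.98863891,  0.00342091,  0.10506213],
       [-0.78566834, -0.12151894,  0.60659575,  0.40325708],
       [ 0.60011986,  0.08846611,  0.79500308, -1.8709091 ],
       [ 0.        ,  0.        ,  0.        ,  1.        ]])}
{'camera_matrix': array([[422.51709463,   0.        , 250.95217314],
       [  0.        , 422.51709463, 184.68478565],
       [  0.        ,   0.        ,   1.        ]]), 'view': array([[-4.10434545e-02, -9.99148793e-01, -4.13818067e-03,
         1.25825172e-03],
       [ 9.77530504e-01, -4.10117730e-02,  2.06765928e-01,
        -5.50765803e-01],
       [-2.06759641e-01,  4.44119011e-03,  9.78381688e-01,
        -1.30946029e+00],
       [ 0.00000000e+00,  0.00000000e+00,  0.00000000e+00,
         1.00000000e+00]])}
{'time_s': 0.1, 'qpos': array([ 7.20773123e+01,  2.42801673e+01,  9.34261305e+01,  2.41288221e-03,
        6.23740392e+01, -1.08672127e+00]), 'joint_velocities': array([ 0.02236468, -0.12489747, -0.11266427, -0.02233007,  0.04155435,
        0.03398787]), 'tau': array([ 7.42080829e-04, -5.45616925e+01, -2.74324071e+01,  6.44903909e-02,
        1.88863452e-02, -1.08538296e-05]), 'ee_pos': array([0.18084695, 0.59785349, 0.30198445]), 'orientation': array([[-9.57132196e-01,  2.89651070e-01, -4.66987814e-04],
       [ 2.89651439e-01,  9.57131284e-01, -1.32262050e-03],
       [ 6.38702048e-05, -1.40118635e-03, -9.99999016e-01]]), 'wrist_force': array([ 0.52517842, -0.6105853 , -0.0738482 ]), 'ft_torque': array([-0.03687593, -0.0209403 , -0.00732818]), 'finger_force': 0.0, 'finger_gap': 0.08806122529288356}
```

View pics/scene0.png

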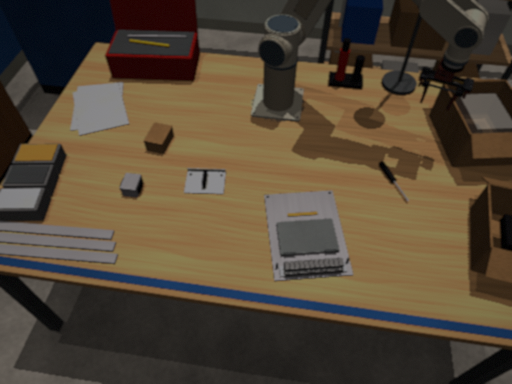

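View pics/top0.png

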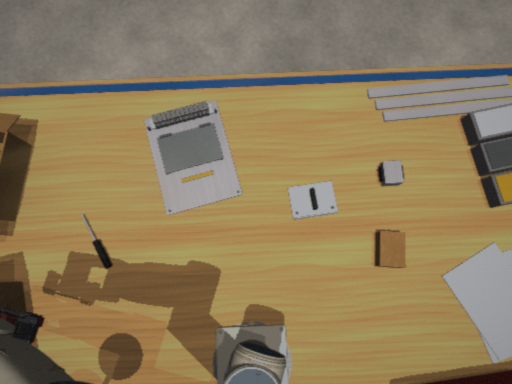

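The top view shows the cover at (313,199) with its bar upright in the picture, the panel at about (194,157), the brass bar at (197,176) and the flap at (190,147). The scene view shows the same items, with the cover at (205,181) and the panel at (306,235).

```bash
cat >> h.py <<'E'
def plane(name,uv,z):
    c=env.calibration(name);K=np.array(c["camera_matrix"]);V=np.array(c["view"]);R=V[:3,:3]
    uv=np.atleast_2d(uv).astype(float)
    r=np.c_[(uv[:,0]-K[0,2])/K[0,0],-(uv[:,1]-K[1,2])/K[1,1],-np.ones(len(uv))]@R
    o=-R.T@V[:3,3]
    return o+r*((z-o[2])/r[:,2])[:,None]
def rect(name,mask,z):
    # min-area rectangle of the largest blob, in mm on plane z
    n,l,s,_=cv2.connectedComponentsWithStats(mask.astype(np.uint8))
    k=1+np.argmax(s[1:,4]); v,u=np.nonzero(l==k)
    p=plane(name,np.c_[u,v],z)[:,:2]*1000
    (c,wh,a)=cv2.minAreaRect(p.astype(np.float32)); w=p-p.mean(0)
    return s[k],np.round(c,1),np.round(wh,1),round(a,2),np.round(p.mean(0),1)
E
python3 - <<'E'
from h import *
R={"top":dict(cov=(282,176,345,224),pan=(138,92,250,220),),"scene":dict(cov=(180,162,232,200),pan=(258,185,356,284))}
for n in R:
    im=cv2.imread(f"pics/{n}0.png"); hsv=cv2.cvtColor(im,cv2.COLOR_BGR2HSV)
    def roi(b):
        m=np.zeros(im.shape[:2],bool); m[b[1]:b[3],b[0]:b[2]]=1; return m
    S,H,Vv=hsv[...,1],hsv[...,0],hsv[...,2]
    c=roi(R[n]["cov"]); p=roi(R[n]["pan"])
    print(n,"cover",rect(n,c&(S<60)&(Vv>110),.004))
    print("bar",rect(n,c&(Vv<60),.040))
    print("panel",rect(n,p&(S<60)&(Vv>50),.006))
    print("flap",rect(n,p&(S<60)&(Vv>70)&(Vv<150),.021))
    print("brass",rect(n,p&(S>90)&(H>12)&(H<30)&cv2.erode(roi(R[n]["pan"]).astype(np.uint8),np.ones((41,41))).astype(bool),.010))
    b=R[n]["cov"];z=[(b,12)];b=R[n]["pan"];z+=[(b,5)]
    ims=[cv2.resize(im[b[1]:b[3],b[0]:b[2]],(400,int(400*(b[3]-b[1])/(b[2]-b[0]))),interpolation=cv2.INTER_CUBIC) for b,_ in z]
    h=max(i.shape[0] for i in ims)
    cv2.imwrite(f"pics/{n}z.png",np.hstack([cv2.copyMakeBorder(i,0,h-i.shape[0],0,0,0) for i in ims]))
E
```

```text
top cover (array([ 288,  181,   51,   38, 1357], dtype=int32), array([ 502.5, -225.1]), array([110.1, 152.5]), 6.64, array([ 501.8, -224.3]))
bar (array([310, 189,   7,  20,  80], dtype=int32), array([ 499.6, -221.8]), array([64.3, 12.8]), 7.16, array([ 499.4, -221.6]))
panel (array([ 144,  101,   98,  114, 7475], dtype=int32), array([673.7, 176.1]), array([356.6, 260.6]), 13.41, array([669.2, 175.9]))
flap (array([ 156,  121,   68,   54, 2422], dtype=int32), array([698.8, 177.9]), array([147.4, 214.3]), 13.21, array([695.8, 180.3]))
brass (array([220, 112,  10,  34, 183], dtype=int32), array([762.6,  61.3]), array([ 31.3, 120.1]), 88.26, array([780.6,  55.3]))
scene cover (array([184, 171,  42,  23, 738], dtype=int32), array([ 505.5, -225.2]), array([107.3, 151.7]), 6.73, array([ 507.6, -223.7]))
bar (array([195, 170,  14,  18,  69], dtype=int32), array([ 517.7, -234.5]), array([82.5, 49.7]), 8.81, array([ 507.9, -225. ]))
panel (array([ 264,  191,   89,   90, 5910], dtype=int32), array([671.5, 175.2]), array([351.8, 260.9]), 13.39, array([678.7, 175.7]))
flap (array([ 264,  191,   89,   90, 5463], dtype=int32), array([680.9, 174.4]), array([347.4, 257.7]), 13.39, array([678.1, 172.4]))
brass (array([288, 212,  29,   4,  83], dtype=int32), array([598.2, 157.3]), array([ 12.2, 103.2]), 13.34, array([598.3, 157.2]))
```

View pics/topz.png

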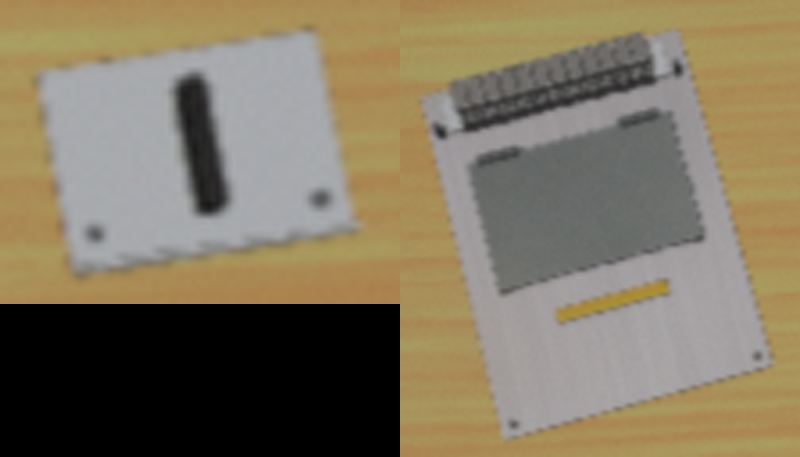

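The enlarged top view shows the lip at the cover's near edge, with the cover at yaw 6.8° and centre about (502,-224) mm. The panel origin is about (598,157.6) mm and the panel's yaw is 13.4°.

```bash
python3 -m pendant '1 -1 0 0.4 87.8;1 -1 0 0.4 87.8;1 -1 0 0.4 87.8;1 -1 0 0.4 87.8;1 -1 0 0.4 87.8;1 -1 0 0.4 87.8;1 -1 0 0.4 87.8;1 -1 0 0.4 87.8;1 -1 0 0.4 87.8;1 -1 0 0.4 87.8;1 -1 0 0.4 87.8;1 -1 0 0.3 87.8' 40
python3 -m pendant '0.8 -1 0 0 87.8;0 -1 -0.2 0 87.8;0 -1 -0.2 0 87.8;0 -1 -0.2 0 87.8;0 -1 -0.2 0 87.8;0 -1 -0.2 0 87.8;0 -1 -0.2 0 87.8;0 -1 -0.2 0 87.8;0 -1 -0.2 0 87.8;0 -1 -0.2 0 87.8;0 -1 -0.2 0 87.8;0 -1 -0.2 0 87.8'
python3 -m pendant '0 -1 -0.2 0 87.8;0 -1 -0.2 0 87.8;0 -1 -0.3 0 87.8;0 -1 -0.3 0 87.8;0 -1 -0.3 0 87.8;0 -1 -0.3 0 87.8;0 -1 -0.3 0 87.8;0 -1 -0.3 0 87.8;0 -0.8 -0.2 0 87.8;0 0 0 0 87.8;0 0 0 0 87.8'
```

```text
time_s: 1.3
ee_pos: [0.4817, 0.297, 0.3024]
orientation: [[-0.993, -0.117, -0.0], [-0.117, 0.993, -0.0], [0.001, -0.0, -1.0]]
wrist_force: [0.4, 0.4, -1.2]
finger_gap: 0.0874
finger_force: 0.0
time_s: 2.5
ee_pos: [0.5007, -0.0028, 0.2473]
orientation: [[-0.993, -0.116, -0.0], [-0.116, 0.993, 0.0], [0.0, 0.0, -1.0]]
wrist_force: [0.5, -0.2, 1.1]
finger_gap: 0.0878
finger_force: 0.0
time_s: 3.6
ee_pos: [0.5006, -0.2217, 0.1873]
orientation: [[-0.993, -0.115, -0.001], [-0.115, 0.993, 0.001], [0.001, 0.001, -1.0]]
wrist_force: [0.8, -0.8, -0.0]
finger_gap: 0.0882
finger_force: 0.0
```

```bash
python3 -m pendant '0 -0.05 -1 0 87.8;0 0 -1 0 87.8;0 0 -0.8 0 87.8;0 0 -0.6 0 87.8;0 0 -0.5 0 87.8;0 0 0 0 87.8;0 0 0 0 60'
python3 -m pendant '0 0 0 0 30;0 0 0 0 20;0 0 0 0 15;0 0 0 0 10;0 0 0 0 5;0 0 0 0 5;0 0 0 0 5;0 0 0 0 5' 45
```

```text
time_s: 4.3
ee_pos: [0.5012, -0.2229, 0.0904]
orientation: [[-0.993, -0.116, 0.0], [-0.116, 0.993, -0.0], [-0.0, -0.0, -1.0]]
wrist_force: [0.2, -0.8, 0.5]
finger_gap: 0.0831
finger_force: 0.0
time_s: 5.1
ee_pos: [0.5009, -0.2231, 0.0901]
orientation: [[-0.993, -0.116, -0.0], [-0.116, 0.993, 0.0], [0.0, 0.0, -1.0]]
wrist_force: [-0.1, -0.5, 0.0]
finger_gap: 0.0195
finger_force: 0.0
```

```bash
python3 -m pendant '0 0 0 0 5;0 0 0 0 5;0 0 0 0 5;0 0 0 0 5;0 0 0 0 5' 45
python3 -c "
from workcell import env;print(env.get_obs())"
```

```text
time_s: 5.6
ee_pos: [0.501, -0.2231, 0.0901]
orientation: [[-0.993, -0.116, -0.0], [-0.116, 0.993, -0.0], [0.0, -0.0, -1.0]]
wrist_force: [-1.0, -0.7, -0.9]
finger_gap: 0.0138
finger_force: 45.0
{'time_s': 5.6, 'qpos': array([-2.52451756e+01,  3.68062901e+01,  1.08680882e+02, -2.95414095e-03,
        3.45122497e+01, -1.21907985e+02]), 'joint_velocities': array([-0.02691735, -0.03244261, -0.00381029, -0.03627988,  0.00866788,
       -0.0342325 ]), 'tau': array([ 2.75169667e-01, -5.44270313e+01, -1.44856963e+01,  6.41666749e-02,
        1.78877455e-01,  1.19534312e-02]), 'ee_pos': array([ 0.5009523 , -0.22306373,  0.09014273]), 'orientation': array([[-9.93241240e-01, -1.16068249e-01, -3.33276732e-06],
       [-1.16068249e-01,  9.93241240e-01, -3.07258957e-05],
       [ 6.87654285e-06, -3.01313983e-05, -1.00000000e+00]]), 'wrist_force': array([-1.00122671, -0.6578215 , -0.89600835]), 'ft_torque': array([-0.0286953 , -0.02307075,  0.01410314]), 'finger_force': 44.999733567237854, 'finger_gap': 0.013774637485119076}
```

```bash
python3 -m pendant '0 0 0.3 0 5;0 0 0.6 0 5;0 0.3 0.8 0 5;0 0.6 0.7 0.1 5;0.1 0.8 0 0.1 5;0.1 1 0 0.1 5;0.2 1 0 0.1 5;0.2 1 0 0.1 5;0.2 1 0 0.1 5;0.2 1 0 0.15 5;0.2 1 0 0.1 5;0.2 1 0 0.1 5'
python3 -m pendant '0.2 1 0 0.1 5;0.2 1 0 0.1 5;0.2 1 0 0.1 5;0.14 1 0 0.1 5;0 0.9 0 0.1 5;0 0.7 -0.2 0 5;0 0.4 -0.4 0 5;0 0.06 -0.4 0 5;0 0 0 0 5;0 0 0 0 5'
python3 - <<'E'
from h import *
for n in ("scene","top"):
    im,W=cloud(n); np.save(f"{n}1.npy",W); cv2.imwrite(f"pics/{n}1.png",im[...,::-1])
a=cv2.imread("pics/scene1.png")[180:290,255:360];b=cv2.imread("pics/top1.png")[95:225,130:260]
cv2.imwrite("pics/st1.png",np.hstack([cv2.resize(a,(400,420),interpolation=2),cv2.resize(b,(400,420),interpolation=2)]))
print(env.get_obs()["ft_torque"],env.get_obs()["wrist_force"])
E
```

```text
time_s: 6.8
ee_pos: [0.5361, -0.0045, 0.1514]
orientation: [[-0.98, -0.198, 0.001], [-0.198, 0.98, -0.0], [-0.001, -0.0, -1.0]]
wrist_force: [0.1, -1.1, -3.2]
finger_gap: 0.0137
finger_force: 45.0
time_s: 7.8
ee_pos: [0.5541, 0.1452, 0.1247]
orientation: [[-0.971, -0.24, -0.001], [-0.24, 0.971, -0.0], [0.001, -0.0, -1.0]]
wrist_force: [0.3, -0.2, -2.4]
finger_gap: 0.0136
finger_force: 45.0
[-0.01286867 -0.08008196 -0.0047822 ] [-0.25776828 -0.48680703 -3.56648066]
```

View pics/st1.png

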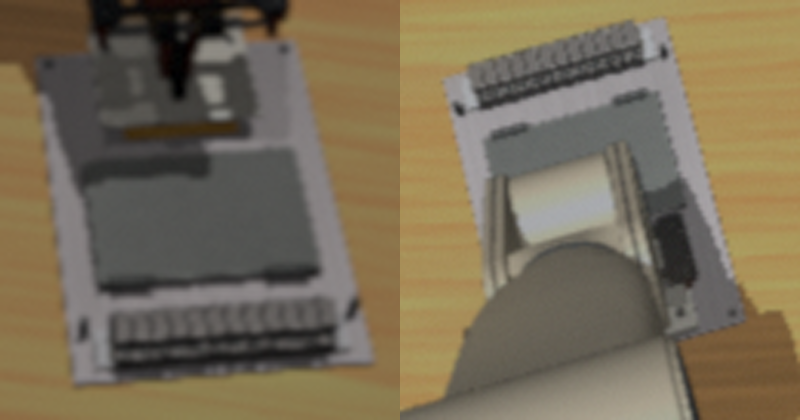

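In the left half (scene view), the cover's back edge runs along crop row ~125, short of the brass bar at row 130 and the flap's near edge at rows 155–175. The cover looks level and nearly square to the flap. Next I check the numbers from depth.

```bash
python3 - <<'E'
from h import *
a=np.radians(13.4);O=np.array([.598,.1576,0]);R=np.array([[np.cos(a),np.sin(a),0],[-np.sin(a),np.cos(a),0],[0,0,1]])
def pf(f): return (np.load(f)-O)@R.T*1000
for f in ("scene.npy","scene1.npy"):
    P=pf(f)
    m=(P[...,0]>50)&(P[...,0]<150)&(abs(P[...,1])<85); q=P[m]; c=np.linalg.lstsq(np.c_[q[:,:2],np.ones(len(q))],q[:,2],rcond=None)[0]
    print(f,"flap z plane",c,"std",np.std(q[:,2]-np.c_[q[:,:2],np.ones(len(q))]@c))
    m=(P[...,0]<-30)&(P[...,0]>-90)&(abs(P[...,1])>90)&(abs(P[...,1])<125); print("plate z",np.nanmedian(P[m][:,2]),m.sum())
P=pf("scene1.npy")
m=(P[...,0]>-40)&(P[...,0]<5)&(abs(P[...,1]+2)<70)&(P[...,2]>22)&(P[...,2]<60); q=P[m]
A=np.c_[q[:,:2],np.ones(len(q))];c=np.linalg.lstsq(A,q[:,2],rcond=None)[0]
for _ in range(3):
    k=abs(A@c-q[:,2])<4; c=np.linalg.lstsq(A[k],q[k,2],rcond=None)[0]
print("cover plane",c,k.sum(),"tilt deg",np.degrees(c[:2]))
# outline in pixels
n="scene";m=(P[...,2]>25)&(P[...,2]<48)&(P[...,0]>-110)&(P[...,0]<25)&(abs(P[...,1])<95)
v,u=np.nonzero(m); p=(plane(n,np.c_[u,v],.0387)-O)@R.T*1000
b=[]
for col in np.unique(u):
    j=np.argmax(np.where(u==col,v,-1)); b.append([*p[j,:2]])
b=np.array(b); print(np.round(p[:,1].min(),1),np.round(p[:,1].max(),1)); i=b[2:-2]; i=i[i[:,0]>np.median(i[:,0])-6]
print("edge fit",np.polyfit(i[:,1],i[:,0],1),len(i)); print(np.round(b[::4],1).tolist())
# flap edge px via depth step before
P=pf("scene.npy");m=(P[...,2]>13)&(P[...,2]<29)&(P[...,0]>15)&(P[...,0]<185)&(abs(P[...,1])<115)
v,u=np.nonzero(m); p=(plane(n,np.c_[u,v],.021)-O)@R.T*1000
print("flap",[np.round(np.percentile(p[:,k],[1,50,99]),1) for k in (0,1)])
# flap by rect, grey
im=cv2.imread("pics/scene0.png");g=cv2.cvtColor(im,cv2.COLOR_BGR2GRAY)
print(g[205:262:2,303])
E
```

```text
scene.npy flap z plane [ -3.85388144   0.65929091 265.10620178] std 297.4405273203813
plate z 6.8098422498566675 253
scene1.npy flap z plane [ -3.81851059   0.62437506 261.01503943] std 297.5641731663374
plate z 7.009237300584999 264
cover plane [ 6.53395625e-03 -5.04451959e-03  3.98596871e+01] 307 tilt deg [ 0.37436812 -0.28902968]
-80.8 69.5
edge fit [-4.76062650e-03  9.16364894e+00] 40
[[-73.3, -80.8], [11.6, -76.5], [8.5, -61.8], [9.6, -47.7], [10.8, -33.5], [7.6, -18.7], [8.8, -4.5], [9.9, 9.6], [11.1, 23.8], [7.9, 38.7], [9.1, 52.9], [10.2, 67.1]]
flap [array([ 35.9, 103.4, 167.8]), array([-100.6,   -2.6,   96.7])]
[127 127 126 123 110  96 127 120  86  82  81  82  81  82  82  81  82  82
  82  82  82  82  83  87  59  89 133 126  90]
```

```bash
python3 -m pendant '-0.04 0.18 -0.2 -0.07 5;0 0 -0.3 0 5;0 0 -0.3 0 5;0 0 -0.1 0 5;0 0 0 0 5;0 0 0 0 5;0 0 0 0 5'
python3 - <<'E'
from h import *
im,W=cloud("scene"); cv2.imwrite("pics/s2.png",cv2.resize(im[180:290,250:370,::-1],(720,600),interpolation=2))
a=np.radians(13.4);O=np.array([.598,.1576,0]);R=np.array([[np.cos(a),np.sin(a),0],[-np.sin(a),np.cos(a),0],[0,0,1]])
P=(W-O)@R.T*1000
for nm,x0,x1 in (("cover",-40,8),("flap",45,150)):
    q=P[(P[...,0]>x0)&(P[...,0]<x1)&(abs(P[...,1])<65)&(P[...,2]<35)&(P[...,2]>11.5)]
    print(nm,np.median(q[:,2]),np.polyfit(q[:,0],q[:,2],1),np.polyfit(q[:,1],q[:,2],1)[0],len(q))
o=env.get_obs();print(o["ee_pos"],np.degrees(np.arctan2(o["orientation"][1,1],o["orientation"][0,1]))-90,(R@(o["ee_pos"]-O))*1000)
E
```

```text
time_s: 8.6
ee_pos: [0.5537, 0.1505, 0.1029]
orientation: [[-0.972, -0.235, 0.0], [-0.235, 0.972, 0.0], [-0.0, -0.0, -1.0]]
wrist_force: [-0.8, -0.4, -3.1]
finger_gap: 0.0139
finger_force: 45.0
cover 17.833743870235413 [-1.65626317e-02  1.79266327e+01] -0.001138053888303449 371
flap 21.97335192640184 [-3.15798039e-03  2.23225957e+01] 2.0238138589178438e-05 978
[0.55362193 0.15050396 0.10290501] 13.568917569019007 [-44.81440582   3.38166799 102.90501257]
```

View pics/s2.png

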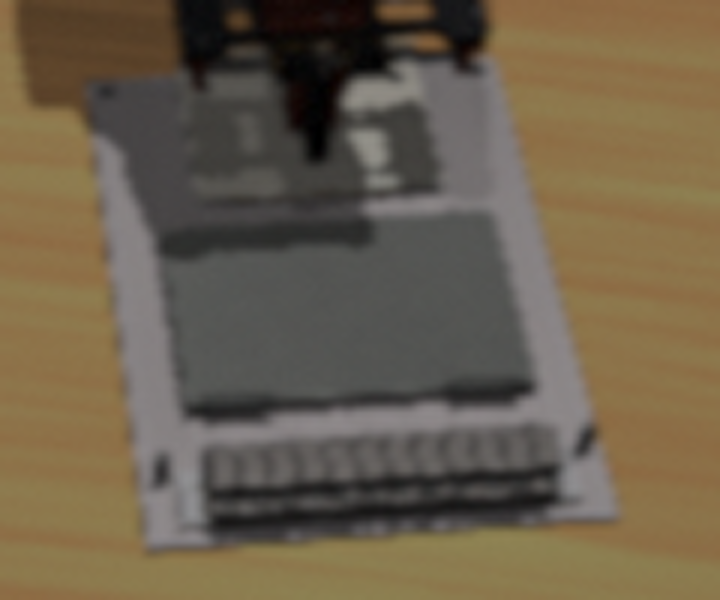

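The cover sits low in front of the flap, its back edge at row ~195 (cols 190–437). The flap's near edge runs at rows ~235 to 210 (cols 163–500). I take one check of the squareness and centring relative to the flap while lowering 0.7 mm.

```bash
python3 -m pendant '0 0 -0.03 0 5;0 0 0 0 5'
python3 - <<'E'
from h import *
im,W=cloud("scene")
a=np.radians(13.4);O=np.array([.598,.1576,0]);R=np.array([[np.cos(a),np.sin(a),0],[-np.sin(a),np.cos(a),0],[0,0,1]])
P=(W-O)@R.T*1000
def out(nm,m,z,rows):
    m=cv2.morphologyEx(m.astype(np.uint8),cv2.MORPH_OPEN,np.ones((3,3)))
    v,u=np.nonzero(m); p=(plane("scene",np.c_[u,v],z)-O)@R.T*1000
    for side,f,ax in (("far",max,v),("near",min,v)):
        e=np.array([p[np.nonzero((u==c)&(ax==f(ax[u==c])))[0][0],:2] for c in np.unique(u)])
        e=e[abs(e[:,0]-np.median(e[:,0]))<8]; print(nm,side,np.round(np.polyfit(e[:,1],e[:,0],1),4),len(e))
    L=[];Rr=[]
    for r in np.unique(v):
        q=p[v==r]; q=q[(q[:,0]>rows[0])&(q[:,0]<rows[1])]
        if len(q)>20: L.append(q[:,1].min());Rr.append(q[:,1].max())
    print(nm,"sides",np.median(L),np.median(Rr),(np.median(L)+np.median(Rr))/2)
out("cover",(P[...,2]>13)&(P[...,2]<21)&(P[...,0]<20)&(P[...,0]>-110)&(abs(P[...,1])<95),.016,(-40,5))
out("flap",(P[...,2]>18)&(P[...,2]<26)&(P[...,0]>25)&(P[...,0]<180)&(abs(P[...,1])<115),.021,(50,150))
print(env.get_obs()["ee_pos"])
E
```

```text
time_s: 8.85
ee_pos: [0.5535, 0.1505, 0.102]
orientation: [[-0.972, -0.235, 0.0], [-0.235, 0.972, 0.0], [-0.0, 0.0, -1.0]]
wrist_force: [-0.4, 0.0, -2.6]
finger_gap: 0.0136
finger_force: 45.0
cover far [-0.0083  8.0929] 36
cover near [ 3.00000e-04 -7.41776e+01] 6
cover sides -72.7810204262021 68.60684514338517 -2.0870876414084663
flap far [-1.080000e-02  1.606357e+02] 46
flap near [3.8000e-03 4.5981e+01] 29
flap sides -99.40951497288252 92.579894725591 -3.4148101236457578
[0.55347269 0.15046551 0.10199836]
```

```bash
python3 -m pendant '0.2 0.05 0 0 5;0.2 0.05 0 0 5;0.2 0.05 0 0 5;0.2 0.05 0 0 5;0.2 0.05 0 0 5;0.2 0.05 0 0 5;0 0 0 0 5'
python3 -m pendant '0.2 0.05 0 0 5;0.2 0.05 0 0 5;0.16 0.03 0 0 5;0 0 0 0 5;0 0 0 0 5'
python3 - <<'E'
from h import *
im,W=cloud("scene"); cv2.imwrite("pics/s3.png",cv2.resize(im[180:290,250:370,::-1],(720,600),interpolation=2))
a=np.radians(13.4);O=np.array([.598,.1576,0]);R=np.array([[np.cos(a),np.sin(a),0],[-np.sin(a),np.cos(a),0],[0,0,1]])
P=(W-O)@R.T*1000
for nm,x0,x1 in (("cover",-40,28),("flap",45,150)):
    q=P[(P[...,0]>x0)&(P[...,0]<x1)&(abs(P[...,1])<65)&(P[...,2]<35)&(P[...,2]>11.5)]
    print(nm,np.median(q[:,2]),np.polyfit(q[:,0],q[:,2],1),np.polyfit(q[:,1],q[:,2],1)[0],len(q))
o=env.get_obs();print(o["ee_pos"],np.degrees(np.arctan2(o["orientation"][1,1],o["orientation"][0,1]))-90,(R@(o["ee_pos"]-O))*1000,o["ft_torque"])
E
```

```text
time_s: 9.6
ee_pos: [0.5844, 0.1582, 0.102]
orientation: [[-0.972, -0.235, 0.001], [-0.235, 0.972, 0.0], [-0.001, -0.0, -1.0]]
wrist_force: [0.9, 0.0, -2.5]
finger_gap: 0.0139
finger_force: 45.0
time_s: 10.1
ee_pos: [0.5969, 0.1611, 0.1017]
orientation: [[-0.972, -0.235, -0.001], [-0.235, 0.972, -0.0], [0.002, 0.0, -1.0]]
wrist_force: [-2.6, 0.3, -1.4]
finger_gap: 0.0138
finger_force: 45.0
cover 16.67511956264152 [1.23079780e-03 1.70478487e+01] -0.004590766602147052 392
flap 21.976938272202176 [7.96082356e-04 2.18198567e+01] -0.0031041808364774153 975
[0.59688628 0.1610988  0.10167854] 13.565656039162405 [ -0.27255735   3.66165404 101.67853828] [0.0071004  0.5766097  0.02782772]
```

View pics/s3.png

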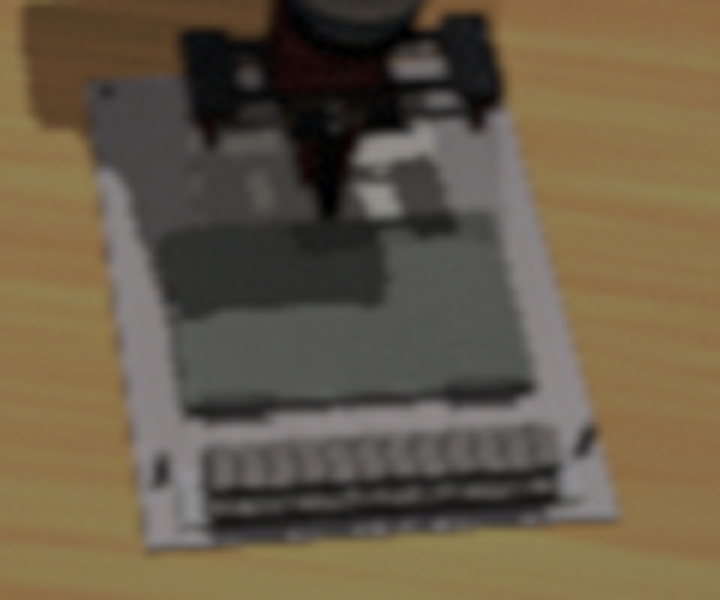

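The cover's back is now under the flap (flap near edge at rows ~235–215), and the flap plane still reads closed. There is a small x force and moment, so I recheck those and the depth.

```bash
python3 -m pendant '0 0 0 0 5;0 0 0 0 5;0 0 0 0 5'
python3 - <<'E'
from h import *
o=env.get_obs();print(o["ee_pos"],o["wrist_force"],o["ft_torque"])
a=np.radians(13.4);O=np.array([.598,.1576,0]);R=np.array([[np.cos(a),np.sin(a),0],[-np.sin(a),np.cos(a),0],[0,0,1]])
for n in ("scene","top"):
    im,W=cloud(n); P=(W-O)@R.T*1000; cv2.imwrite(f"pics/{n}4.png",im[...,::-1])
    m=(P[...,2]>24.5)&(P[...,2]<34)&(P[...,0]>-80)&(P[...,0]<-30)&(abs(P[...,1])<90)
    q=P[m]; print(n,"lip",len(q),np.round(np.percentile(q,[5,25,50,75,95],axis=0),1).tolist() if len(q) else "")
    for y in (-65,-55,-45,45,55,65):
        s=P[(abs(P[...,1]-y)<4)&(P[...,0]>-85)&(P[...,0]<40)]; s=s[np.argsort(s[:,0])]
        print(y,[(int(round(t[0])),int(round(t[2]))) for t in s[::2]])
E
```

```text
time_s: 10.45
ee_pos: [0.5969, 0.1611, 0.1017]
orientation: [[-0.972, -0.235, -0.001], [-0.235, 0.972, -0.0], [0.001, 0.0, -1.0]]
wrist_force: [-4.0, -1.1, -2.6]
finger_gap: 0.0137
finger_force: 45.0
[0.59693786 0.1611201  0.10170019] [-4.01617052 -1.09397061 -2.57011147] [-0.03461081  0.83962635  0.04761224]
scene lip 16 [[-54.5, -47.8, 24.9], [-51.4, -32.4, 26.4], [-51.0, -22.5, 27.3], [-50.3, 62.1, 29.1], [-48.2, 72.6, 32.6]]
-65 [(-44, 15), (-28, 338), (-26, 14), (-25, 345), (-24, 147), (-23, 338), (-22, 335), (-21, 22), (-19, 329), (-19, 326), (-18, 150), (-17, 145), (-16, 146), (-14, 18), (-14, 322), (-13, 150), (-12, 16), (-11, 16), (-11, 18), (-10, 308), (-9, 314), (-7, 16), (-6, 304), (-5, 13), (-4, 350), (-4, 146), (-2, 343), (0, 146), (3, 149), (3, 331), (4, 13), (5, 321), (6, 147), (7, 327), (8, 354), (8, 145), (9, 311), (10, 352), (13, 14), (13, 347), (14, 15), (14, 343), (15, 304), (17, 19), (18, 147), (20, 18), (21, 117), (22, 119), (23, 331), (23, 17), (24, 116), (26, 15), (28, 17), (29, 320), (30, 146), (30, 14), (31, 125), (33, 145), (34, 141), (38, 19)]
-55 [(-84, 
[... 11231 characters left out ...]
), (-73, 472), (-73, 473), (-71, 472), (-69, 472), (-67, 469), (-66, 470), (-64, 468), (-63, 469), (-60, 464), (-58, 463), (-55, 460), (-53, 457), (-51, 453), (-47, 450), (-45, 451), (-42, 444), (-40, 443), (-38, 441), (-35, 436), (-33, 435), (-30, 430), (-29, 431), (-25, 428), (-23, 426), (-20, 419), (-19, 423), (-16, 418), (-13, 414), (-10, 410), (-7, 407), (-4, 404), (-1, 402), (0, 400), (3, 394), (5, 394), (7, 394), (10, 387), (14, 385), (17, 380), (21, 376), (24, 376), (26, 372), (30, 365), (31, 369), (34, 362), (37, 360), (38, 358)]
65 [(-83, 474), (-78, 473), (-69, 469), (-64, 465), (-58, 462), (-51, 455), (-43, 446), (-36, 438), (-28, 427), (-20, 418), (7, 391), (29, 367), (37, 359)]
```

Both cameras put the lip's outer face at about panel x -54 to -55, so the depth is about 20 mm. I back off 1 mm to see whether the 4 N is a real contact.

```bash
python3 -m pendant '-0.04 -0.01 0 0 5;0 0 0 0 5;0 0 0 0 5;0 0 0 0 5'; python3 -c "
from workcell import env;o=env.get_obs();print(o['ee_pos'],o['wrist_force'],o['ft_torque'])"
```

```text
time_s: 10.95
ee_pos: [0.5967, 0.161, 0.102]
orientation: [[-0.972, -0.235, 0.001], [-0.235, 0.972, 0.0], [-0.001, -0.0, -1.0]]
wrist_force: [-1.9, -0.5, -2.7]
finger_gap: 0.0137
finger_force: 45.0
[0.59674849 0.16099619 0.10198572] [-1.93924939 -0.52560286 -2.70573818] [0.0057575  0.41660813 0.00749195]
```

```bash
python3 -m pendant '-0.04 -0.01 0 0 5;0 0 0 0 5;0 0 0 0 5;0 0 0 0 5'; python3 -c "
from workcell import env;o=env.get_obs();print(o['ee_pos'],o['wrist_force'],o['ft_torque'])"
```

```text
time_s: 11.35
ee_pos: [0.5959, 0.1608, 0.1022]
orientation: [[-0.972, -0.235, 0.001], [-0.235, 0.972, 0.0], [-0.001, -0.0, -1.0]]
wrist_force: [0.0, 0.2, -3.4]
finger_gap: 0.0139
finger_force: 45.0
[0.59588069 0.16078308 0.10218083] [ 0.01231144  0.21127232 -3.35197014] [ 0.05034673  0.01094738 -0.00032144]
```

The contact is real: it is the front end of the grip bar (35 mm ahead of its middle) meeting the flap's edge, which happens at exactly 20 mm depth. I'm now about 1 mm off that, i.e. ~19 mm in, which is fine, so I press down.

```bash
python3 -m pendant '0 0 -0.06 0 5;0 0 -0.06 0 5;0 0 -0.06 0 5;0 0 -0.06 0 5;0 0 0 0 5;0 0 0 0 5' 58; python3 -c "
from workcell import env;o=env.get_obs();print(o['ee_pos'],o['wrist_force'],o['ft_torque'])"
python3 -m pendant '0 0 -0.06 0 5;0 0 -0.04 0 5;0 0 -0.04 0 5;0 0 0 0 5;0 0 0 0 5'; python3 -c "
from workcell import env;o=env.get_obs();print(o['ee_pos'],o['wrist_force'],o['ft_torque'])"
```

```text
time_s: 11.95
ee_pos: [0.5958, 0.1608, 0.0964]
orientation: [[-0.972, -0.235, 0.001], [-0.235, 0.972, 0.0], [-0.001, -0.0, -1.0]]
wrist_force: [-1.5, -0.1, 5.3]
finger_gap: 0.0133
finger_force: 58.0
[0.59575466 0.16079283 0.09637685] [-1.51254021 -0.1089852   5.30695826] [-0.10948435  0.28367446  0.05136171]
time_s: 12.45
ee_pos: [0.5958, 0.1608, 0.0961]
orientation: [[-0.972, -0.235, 0.001], [-0.235, 0.972, 0.0], [-0.001, -0.0, -1.0]]
wrist_force: [-11.3, -3.4, 34.9]
finger_gap: 0.0136
finger_force: 58.0
[0.59581925 0.16080279 0.09609282] [-11.34035816  -3.42511467  34.87244478] [-0.49485753  1.92060497  0.00933635]
```

```bash
python3 -m pendant '-0.04 -0.01 0.05 0 5;0 0 0 0 5;0 0 0 0 5;0 0 0 0 5'
python3 - <<'E'
from h import *
im,W=cloud("scene"); cv2.imwrite("pics/s5.png",cv2.resize(im[180:290,250:370,::-1],(720,600),interpolation=2))
a=np.radians(13.4);O=np.array([.598,.1576,0]);R=np.array([[np.cos(a),np.sin(a),0],[-np.sin(a),np.cos(a),0],[0,0,1]])
P=(W-O)@R.T*1000
for nm,x0,x1 in (("cover",-45,28),("flap",45,150)):
    q=P[(P[...,0]>x0)&(P[...,0]<x1)&(abs(P[...,1])<65)&(P[...,2]<30)&(P[...,2]>4)]
    print(nm,np.median(q[:,2]),np.polyfit(q[:,0],q[:,2],1),np.polyfit(q[:,1],q[:,2],1)[0],len(q))
o=env.get_obs();print(o["ee_pos"],o["wrist_force"],o["ft_torque"])
E
```

```text
time_s: 12.85
ee_pos: [0.5957, 0.1608, 0.0961]
orientation: [[-0.972, -0.235, 0.003], [-0.235, 0.972, 0.001], [-0.003, -0.0, -1.0]]
wrist_force: [-4.6, -1.1, 19.5]
finger_gap: 0.0136
finger_force: 58.0
cover 10.998979667351328 [ 0.0202943  11.51249086] -0.0007486857672036402 410
flap 21.976095707049765 [-6.27333865e-04  2.20060688e+01] -0.0020116121628564847 976
[0.59566718 0.16073903 0.09611514] [-3.6430648  -0.99169312 20.35745339] [-0.28210264  0.98522873  0.04143821]
```

View pics/s5.png

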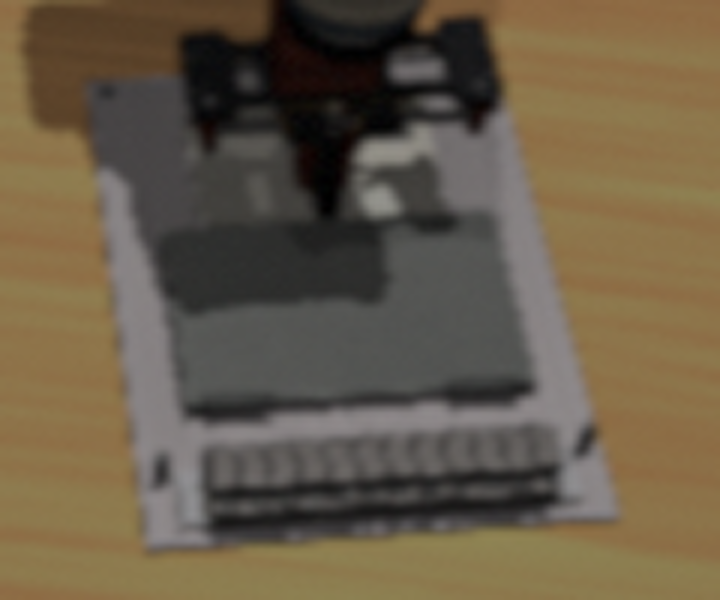

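The cover lies under the flap's near edge (row ~225), its top reading plate level, and the flap is unmoved. I do one robust tilt check before handing in.

```bash
python3 - <<'E'
from h import *
a=np.radians(13.4);O=np.array([.598,.1576,0]);R=np.array([[np.cos(a),np.sin(a),0],[-np.sin(a),np.cos(a),0],[0,0,1]])
Q=np.nanmedian([(cloud("scene")[1]-O)@R.T*1000 for _ in range(8)],0)
for x in range(-45,35,10):
    q=Q[(abs(Q[...,0]-x)<5)&(abs(Q[...,1])<70)&(Q[...,2]<30)&(Q[...,2]>2)][:,2]; print(x,len(q),np.round(np.median(q),2))
q=Q[(Q[...,0]<-20)&(Q[...,0]>-90)&(abs(Q[...,1])>95)&(abs(Q[...,1])<125)][:,2];print("plate",np.median(q))
print(env.get_obs()["wrist_force"])
E
```

```text
-45 8 10.05
-35 38 10.82
-25 59 10.8
-15 63 10.93
-5 68 11.14
5 76 11.21
15 86 11.14
25 67 11.08
plate 7.117689936575478
[-3.94199065 -1.03663851 20.53848678]
```

```bash
python3 -c "
from workcell import env;print(env.job_done())"
```

```text
the job is handed in; nothing more can be done
None
```

I handed the job in with the cover about 19 mm under the closed flap and held flat on the mounting plate at about 20 N, which is above the 9 N the brass bar needs. It is centred to within about 2 mm and square to within about 0.5°. At one point the grip bar's end touched the flap edge at 4 N, so I backed off about 1 mm. The push peaked at 35 N before I eased it, and the last check showed the flap unmoved.

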